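# Slide the saucepan to the middle ring

## Task

Slide the long-handled steel saucepan along the hotplate from the end ring it stands on to the free middle ring, without lifting it off the plate, and leave it standing centred in that ring. Leave the handleless steel beaker on the other end ring where it stands.

Things in the scene. Friction and masses are not known exactly. Their poses are not given: they have to be found in the camera images.
- saucepan_center (a point): small open saucepan of plain steel, 84 mm in diameter, 50 mm high, about 0.3 kg, with one straight level steel handle; it stands on one of the two end rings of the hotplate (left or right, it varies). The point is the centre of its round body, half-way up, 25 mm above its underside. Its z points up and its handle lies along its -x, roughly toward the robot
- saucepan_handle (a point): the middle of the saucepan's handle, where it can be pinched from above: 85 mm along the saucepan's -x from the pan's axis and 38 mm above its underside. The handle is a bar 14 mm wide (across, along its y) and 10 mm high, running from 42 to 129 mm from the pan's axis, so its underside is 33 mm above the hotplate's top. Axes as the saucepan's
- ring_middle (a point): the centre of the middle one of three equal rings, each a thin grey circle 110 mm in diameter, marked in a row 140 mm apart on the flat black top of a low white fixed hotplate, 160 x 440 mm and 30 mm high. The point lies on the top face; y runs along the row, z up
- beaker_center (a point): plain steel beaker without handle, 64 mm in diameter (68 mm at its lip), 73 mm high, on the other end ring; bystander. The point is on its axis, 36 mm above its underside

How it is judged (in metres and radians):
At the end, for the whole second after the job is handed in: The saucepan stands upright and flat on the hotplate, its centre within 15 mm of the centre of the middle ring; the steel beaker is within 20 mm of where it stood (horizontal distance between saucepan_center and ring_middle below 0.015 m and z of saucepan_center in the frame of ring_middle between 0.021 and 0.029 m and angle between saucepan_center's own z axis and vertical below 0.1 rad and distance of beaker_center from where it was at the start of the episode below 0.02 m); the robot touches nothing.
It fails at once if the saucepan is lifted off the hotplate (its centre rises more than 8 mm) (z of saucepan_center in the frame of ring_middle above 0.033 m).
It fails at once if the saucepan is tipped by more than about 10 degrees (angle between saucepan_center's own z axis and vertical above 0.18 rad).
It fails at once if the steel beaker is shifted by more than 20 mm (distance of beaker_center from where it was at the start of the episode above 0.02 m).
It also fails if it takes over 29 s, if anything falls off the work surface, if the arm or the gripper's body presses on something with over 40 N, if the wrist force passes 120 N, or if a joint passes its speed limit or range.

## Robot

A 7-joint arm with a two-finger parallel gripper is mounted at the origin on a cart in front of the work surface, level with it; the furniture and walls round the work are solid. World frame = base frame: x ahead of the robot, y to its left, z up, the work surface at z = 0. Lengths are in mm, angles in rad, forces in N, time in s.
With the tool pointing down it reaches from about 400 to 850 mm from the base axis. Payload 4.4 kg.
Tool frame: the origin (TCP) lies where the fingers leave the gripper's body, on its centre line; the fingertips stand 97 mm ahead of it and the grasp point (between the pads) lies env.grip_depth ahead of it (env.grip_depth is the distance from the TCP to the grasp point, in mm); z points along the fingers, y is the line along which they close (so a half turn about z gives the same grasp; the last joint's range is limited). The gripper opens to 94 mm and grips with 3 to 60 N. Pads are 16 mm wide; open, the fingers measure 119 mm over their backs; the gripper's body (75 mm by 177 mm) begins 78 mm behind the grasp point.
Start: joints at [1.139, 0.628, 0.038, 1.517, -0.027, 0.996, -0.02], TCP at [232.528, -606.999, 302.678] pointing down, gripper open.
Joint ranges: [-3.06, 3.06], [-0.37, 2.12], [-1.25, 1.32], [0.18, 2.47], [-1.1, 4.24], [0.23, 1.98], [-2.94, 2.94]. Speed limits (rad/s): [2.57, 2.57, 3.14, 3.14, 3.14, 3.14, 3.14].

## Interface

Orientations are given as a 3x3 rotation matrix whose columns are the frame's x, y, z axes.
In Python, from workcell import env gives the robot as it stands.
- The arm moves only by the tool move_arm, never from a script. Its argument "motion" is one flat list of numbers, 7 for each row, row after row: the shift along the tool's x, y, z in mm, then the turn, a rotation vector about the tool's x, y, z in rad, then the opening in per cent of the stroke, from 0 (shut) to 100 (fully open). In form: [dx, dy, dz, wx, wy, wz, claw, dx, dy, dz, wx, wy, wz, claw, ...]. A call has 1 to 20 rows; each row shifts and turns the commanded pose from where the row before left it, along the tool's axes as they then stand; what a row does not reach is not made up. A row lasts 1/10 s, in which the tool goes at most 50 mm and 8.59 degrees, less where a joint would pass 70% of its speed; a pose out of reach is approached as far as the arm can. A call with a gripper value outside its range is refused whole. The fingers move at their own pace and stop on an object; "newtons" is the grip in N (left out, the last holds). Time passes only in rows, so rows that do not move let the fingers close. It gives the time, the measured TCP pose, the force, the opening and the grip force at its end, in the units of the state.
- env.get_obs(): the state, without advancing time (a new reading comes with each control period).
- env.grab_frame(name): name is "side" or "top" or "wrist"; returns (picture, depth): 480x640x3 uint8, red, green, blue; 480x640 float32, mm along the optical axis (not along the pixel's ray), 0 where there is no reading.
- env.camera_params(name): a dict with "camera_matrix" (3x3 intrinsics, pixels), "R" (3x3) and "t" (3): a world point X has camera coordinates R X + t. Camera axes: x right, y down, z forward; pixel columns grow to the right and rows downward; lengths in mm; the calibration is good to about 2 mm. A picture is of the moment at which its call begins: read the wrist's pose just before it. camera_params takes no time and is no camera call; for the wrist camera it gives the pose at the moment of the call.
- env.hand_in(): hands the job in; it is judged then, once.
Trained networks look in the newest picture that a camera, given by its name, has taken for a name from the list of things; names that differ only in an ending like _2 or _b are one class to them, and where a whole thing is asked for, a point or a joint stands for the part that bears it (a point fixed in the world has none). Each returns a list of dicts, best first, with "score" (0 to 1); they miss things now and then, are a little off and sometimes report something else, mostly with a low value. They report only what shows in the picture. A call takes as long as a camera call.
- env.cut_out(camera, label): "region" (480x640 bool, what is visible of it) and "bbox" ([left, top, right, bottom] in pixels, round what is visible of it).
- env.pinpoint(camera, label): "uv" ([column, row] in pixels: a listed point, or the origin of a listed thing).
The state is a dict: "time_s": time; "joints": joint angles; "qvel": joint speeds; "effort": joint torques, N m; "tcp_pos": TCP position; "tool_rot": TCP orientation; "force": force on the tool from outside, world axes, zero at the start; "wrist_torque": the same for the moment, N m; "finger_gap": finger opening in mm; "gripper_force": force on a finger pad.
Only numpy, scipy, OpenCV 4.12 (cv2) and the standard library are available. Lean on these libraries where they do the work, as an engineer would, in place of code of your own. Each camera call takes 0.05 s, during which the arm holds its last target. There are 200 camera calls.

## Working session

There is one attempt and no reset: what is moved stays moved. The work goes in short steps, Python scripts to look and compute and a tool call to move; the robot and the scene stay as the last step left them, time stands still between calls to the robot, and variables do not carry over. Pictures are saved under pics/ and viewed, at most 10 in all, crops included, and the job is handed in when it is done.

Besides the shell and the picture viewer there is one more tool, called as name(argument=value, ...) on one line, values as JSON. move_arm: Moves the arm, as the interface text tells. Its arguments: {"type":"object","properties":{"motion":{"type":"array"},"newtons":{"type":"number"}},"required":["motion"]}

```bash
mkdir -p pics; cat > h.py <<'E'
import numpy as np, cv2
from workcell import env
def px2w(cam,uv,z):
    p=env.camera_params(cam);K,R,t=map(np.array,(p["camera_matrix"],p["R"],p["t"]))
    d=R.T@np.linalg.inv(K)@np.array([uv[0],uv[1],1.]);c=-R.T@t.ravel()
    return c+d*(z-c[2])/d[2]
Z=dict(saucepan_center=55,saucepan_handle=68,ring_middle=30,beaker_center=66)
def look(cam,name=None):
    im,d=env.grab_frame(cam)
    if name: cv2.imwrite(f"pics/{name}.png",im[:,:,::-1])
    for k,z in Z.items():
        for r in env.pinpoint(cam,k)[:2]:
            print(cam,k,round(r["score"],2),np.round(r["uv"],1),np.round(px2w(cam,r["uv"],z),1))
    return im,d
E
python3 - <<'E'
from h import *
o=env.get_obs();print(o["time_s"],o["tcp_pos"],np.round(o["tool_rot"],3),o["finger_gap"],env.grip_depth)
a,_=look("top");b,_=look("side")
cv2.imwrite("pics/a.png",np.hstack([cv2.resize(x,(400,300)) for x in(a,b)])[:,:,::-1])
print(env.get_obs()["time_s"])
E
```

```text
0.0 [ 232.37758176 -606.52744065  301.7843509 ] [[ 0.934  0.358 -0.001]
 [ 0.358 -0.934  0.002]
 [ 0.    -0.002 -1.   ]] 93.99566348212919 78.39999999999999
top saucepan_center 0.91 [404.2 228.2] [ 528.4 -135.2   55. ]
top saucepan_handle 0.81 [405.2 274. ] [ 444.  -132.1   68. ]
top ring_middle 0.86 [332.4 227.9] [533.9  -4.8  30. ]
top ring_middle 0.45 [256.3 230. ] [531.7 137.2  30. ]
top beaker_center 0.72 [254.1 229. ] [529.  137.8  66. ]
side saucepan_center 0.96 [309.2 213.5] [ 530.9 -124.7   55. ]
side saucepan_handle 0.85 [346.6 208.7] [ 447.4 -121.9   68. ]
side saucepan_handle 0.21 [306.9 211.7] [ 534.6 -105.5   68. ]
side ring_middle 0.71 [306.2 253.9] [529.8  15.   30. ]
side beaker_center 0.82 [306.2 275.3] [520.5 151.8  66. ]
0.5
```

View pics/a.png

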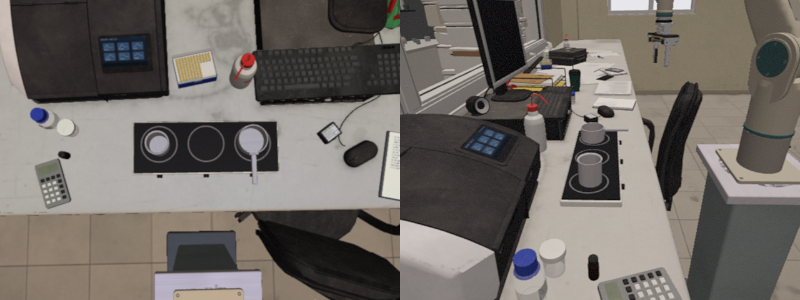

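The left panel is the top view and the right is the side view. In the top view the pan is on the right ring at full-resolution pixel (404,228), with its handle toward the robot at (405,274). The beaker is on the left ring at (254,229). I'll square the tool and go above the handle.

move_arm(motion=[0,0,0,0,0,0.122,100,0,0,0,0,0,0.122,100,0,0,0,0,0,0.122,100,40,0,0,0,0,0,100,40,0,0,0,0,0,100,40,0,0,0,0,0,100,40,0,0,0,0,0,100,40,0,0,0,0,0,100,0,-40,0,0,0,0,100,0,-40,0,0,0,0,100,0,-40,0,0,0,0,100,0,-40,0,0,0,0,100,0,-40,0,0,0,0,100,0,-40,0,0,0,0,100,0,-40,0,0,0,0,100,0,-40,0,0,0,0,100,0,-40,0,0,0,0,100,0,-40,0,0,0,0,100,0,-40,0,0,0,0,100,0,-30,0,0,0,0,100], newtons=15)

```text
time_s: 2.5
tcp_pos: [432.5, -134.5, 302.9]
tool_rot: [[1.0, 0.002, 0.0], [0.002, -1.0, 0.001], [0.0, -0.001, -1.0]]
force: [0.9, 0.5, 0.0]
finger_gap: 93.9
gripper_force: 0.0
```

```bash
python3 - <<'E'
from h import *
o=env.get_obs();print(o["time_s"],o["tcp_pos"],np.round(o["tool_rot"],3))
look("wrist","w1");look("top")
E
```

```text
2.5 [ 432.52129551 -134.50241273  302.93476569] [[ 1.     0.002  0.   ]
 [ 0.002 -1.     0.001]
 [ 0.    -0.001 -1.   ]]
wrist saucepan_center 0.96 [316.3 117. ] [ 534.5 -130.6   55. ]
wrist saucepan_handle 0.58 [319.4 215.3] [ 450.  -136.9   68. ]
wrist ring_middle 0.84 [177.1 122.1] [532.1  -4.4  30. ]
top saucepan_center 0.84 [401.6 222.3] [ 539.3 -130.8   55. ]
top ring_middle 0.61 [328.3 228.1] [533.6   2.9  30. ]
top beaker_center 0.65 [253.5 227.5] [531.8 138.9  66. ]
```

View pics/w1.png

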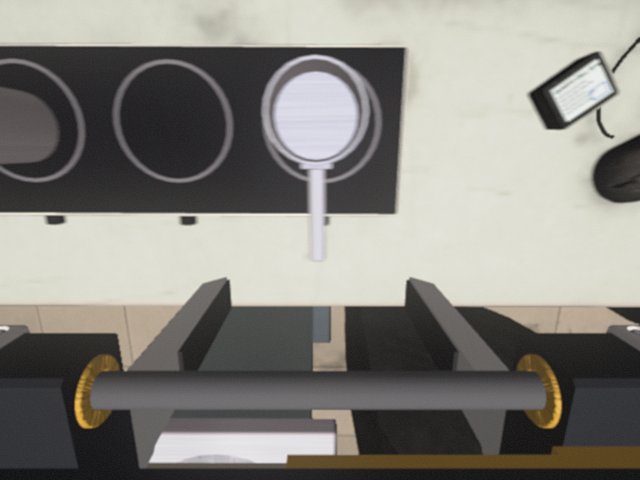

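The wrist view shows the pan rim centred near (316,111), with the handle running from (317,165) to (318,261). The middle ring is centred near (173,120).

```bash
python3 - <<'E'
from h import *
for n,uv,z in [("ring",(173,120.5),30),("ringL",(113,120),30),("ringR",(233.5,124),30),("hend",(317.5,261),73),("hstart",(316.5,167),73),("rim",(316,111),80),("rimL",(262,111),80),("rimR",(370,111),80),("plateR_front",(396,213),30),("plateR_back",(406,48),30)]:
    print(n,np.round(px2w("wrist",uv,z),1))
E
```

```text
ring [533.4  -2.5  30. ]
ringL [534.  54.  30.]
ringR [530.2 -59.3  30. ]
hend [ 408.  -138.3   73. ]
hstart [ 492.4 -137.7   73. ]
rim [ 536.9 -137.4   80. ]
rimL [537. -94.  80.]
rimR [ 536.8 -180.9   80. ]
plateR_front [ 444.7 -217.4   30. ]
plateR_back [ 594.5 -218.2   30. ]
```

move_arm(motion=[18,3,30,0,0,0,100,0,0,35,0,0,0,100,0,0,35,0,0,0,100,0,0,30,0,0,0,70,0,0,16,0,0,0,60,0,0,10,0,0,0,50,0,0,0,0,0,0,45,0,0,0,0,0,0,45])

```text
time_s: 3.8
tcp_pos: [451.0, -140.4, 147.1]
tool_rot: [[1.0, -0.001, 0.001], [-0.001, -1.0, -0.0], [0.001, 0.0, -1.0]]
force: [0.3, -0.1, -1.0]
finger_gap: 57.7
gripper_force: 0.0
```

```bash
python3 - <<'E'
from h import *
look("wrist","w2")
E
```

```text
wrist saucepan_center 0.71 [304.3 130.6] [ 535.1 -134.6   55. ]
wrist saucepan_handle 0.97 [308.4 308.9] [ 450.1 -136.1   68. ]
wrist ring_middle 0.85 [ 55.4 142.9] [529.8   1.   30. ]
```

View pics/w2.png

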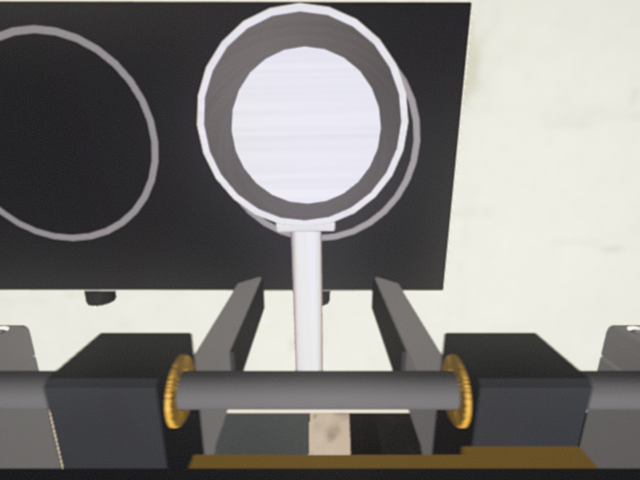

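The handle, at column 308, lies between the fingers, slightly left of centre. I'll shift 4 mm and close.

move_arm(motion=[0,-4,0,0,0,0,30,0,0,0,0,0,0,20,0,0,0,0,0,0,0,0,0,0,0,0,0,0,0,0,0,0,0,0,0,0,0,0,0,0,0,0,0,0,0,0,0,0,0], newtons=15)

```text
time_s: 4.75
tcp_pos: [450.6, -135.8, 146.7]
tool_rot: [[1.0, 0.0, -0.0], [0.0, -1.0, 0.0], [-0.0, -0.0, -1.0]]
force: [-0.6, 2.6, 1.2]
finger_gap: 13.7
gripper_force: 15.0
```

```bash
python3 - <<'E'
from h import *
look("wrist","w3")
E
```

```text
wrist saucepan_center 0.96 [317.5 126.4] [ 536.1 -136.1   55. ]
wrist saucepan_handle 0.9 [317.8 309.4] [ 449.6 -136.3   68. ]
wrist saucepan_handle 0.56 [ 63.4 139.6] [530.  -25.7  68. ]
wrist ring_middle 0.57 [ 61.8 137.5] [531.8   0.9  30. ]
```

View pics/w3.png

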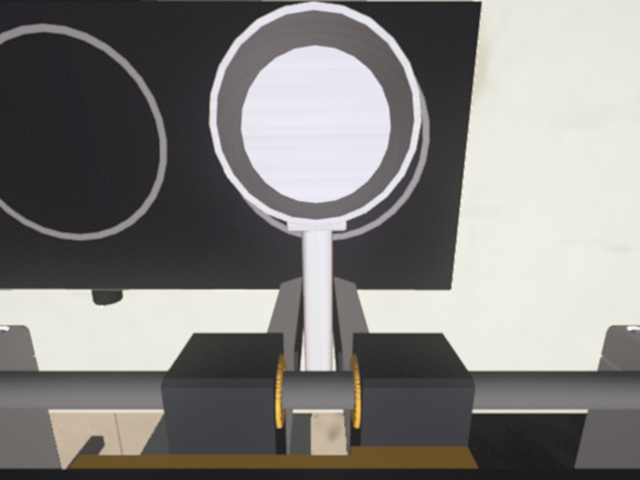

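The handle is pinched (gap 13.7 mm, 15 N). I'll slide it about 133 mm in +y.

move_arm(motion=[0,-3,0,0,0,0,0,0,-7,0,0,0,0,0,0,-8,0,0,0,0,0,0,-8,0,0,0,0,0,-1,-8,0,0,0,0,0,0,-8,0,0,0,0,0,0,-8,0,0,0,0,0,0,-8,0,0,0,0,0,-1,-8,0,0,0,0,0,0,-8,0,0,0,0,0,0,-8,0,0,0,0,0,0,-8,0,0,0,0,0,-1,-8,0,0,0,0,0,0,-8,0,0,0,0,0,0,-8,0,0,0,0,0,0,-8,0,0,0,0,0,0,-7,0,0,0,0,0,0,-4,0,0,0,0,0,0,0,0,0,0,0,0,0,0,0,0,0,0,0])

```text
time_s: 7.0
tcp_pos: [447.6, -2.2, 146.7]
tool_rot: [[1.0, 0.001, -0.0], [0.001, -1.0, 0.001], [-0.0, -0.001, -1.0]]
force: [-0.6, 1.0, 0.9]
finger_gap: 13.5
gripper_force: 15.0
```

```bash
python3 - <<'E'
from h import *
look("wrist","w4");look("top")
E
```

```text
wrist saucepan_center 0.69 [317.3 130.3] [531.3  -2.5  55. ]
wrist saucepan_handle 0.91 [319.3 307.6] [447.5  -3.6  68. ]
top saucepan_center 0.85 [329.8 227.3] [531.8   1.1  55. ]
top beaker_center 0.93 [253.1 228.9] [529.2 139.6  66. ]
```

View pics/w4.png

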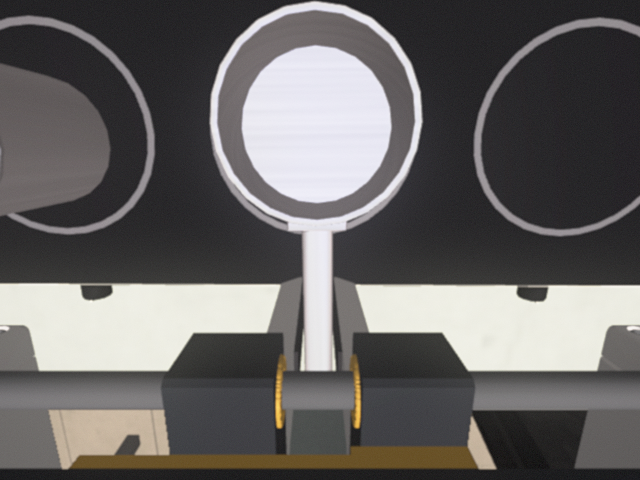

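The pan now sits between the two outer rings: their inner edges are at columns 154 and 475, and the pan centre is near 316. I'll release and rise.

move_arm(motion=[0,0,0,0,0,0,15,0,0,0,0,0,0,30,0,0,0,0,0,0,45,0,0,0,0,0,0,45,0,0,0,0,0,0,45,0,0,-10,0,0,0,45,0,0,-30,0,0,0,45,0,0,-40,0,0,0,45,0,0,-40,0,0,0,45,0,0,-40,0,0,0,45,0,0,0,0,0,0,45,0,0,0,0,0,0,45])

```text
time_s: 8.7
tcp_pos: [447.7, -3.0, 307.7]
tool_rot: [[1.0, -0.0, 0.002], [-0.0, -1.0, 0.0], [0.002, -0.0, -1.0]]
force: [-0.8, 0.1, -1.1]
finger_gap: 42.2
gripper_force: 0.0
```

```bash
python3 - <<'E'
from h import *
look("wrist","w5");look("top")
E
```

```text
wrist saucepan_center 0.69 [315.8 139.2] [529.5  -1.7  55. ]
wrist saucepan_handle 0.77 [319.7 231.5] [447.5  -5.3  68. ]
wrist beaker_center 0.62 [153.3 144.3] [525.  139.1  66. ]
top saucepan_handle 0.28 [254.2 227.7] [531.1 137.5  68. ]
top beaker_center 0.8 [256.3 229.7] [527.7 133.9  66. ]
```

View pics/w5.png

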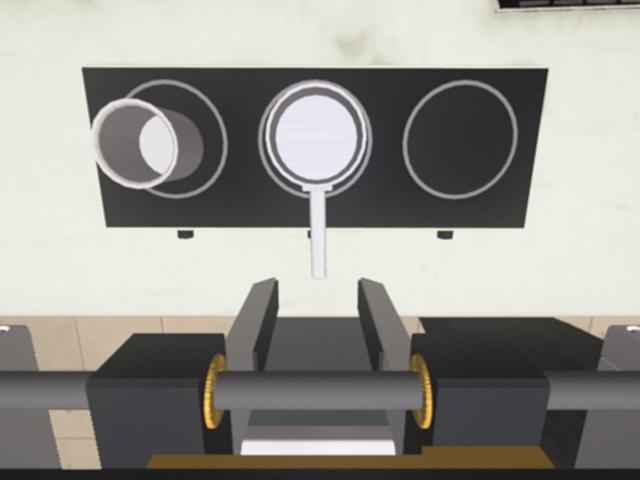

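The middle ring shows around the pan: ring centre about (315.5,138.5), pan rim centre about (316,134.5). I'll convert both before handing in.

```bash
python3 - <<'E'
from h import *
f=lambda u,v,z:np.round(px2w("wrist",(u,v),z)[:2],1)
print("ring",(f(315.5,80,30)+f(315.5,197,30))/2,(f(259,138,30)+f(372,138,30))/2)
print("rim",(f(316,81.5,80)+f(316,188,80))/2,(f(264,134,80)+f(368,134,80))/2)
print("other rings y/x",(f(164,80,30)+f(164,198,30))/2,(f(460,80,30)+f(460,198,30))/2)
E
```

```text
ring [529.35  -1.45] [532.05  -1.45]
rim [531.9   -2.15] [534.05  -2.2 ]
other rings y/x [528.95 144.8 ] [ 528.75 -140.95]
```

Pan and ring centres agree to within about 3 mm.

```bash
python3 -c "
from workcell import env
print(env.hand_in())"
```

```text
the job is handed in; nothing more can be done
None
```

I slid the saucepan to the middle ring and released it about 3 mm off centre by my last measurement. The beaker was not touched, and the job was handed in at about 9 s; the hand-in gave no verdict.

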